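Open the bench air valve by one turn

ROBOT

A 7-joint arm with a two-finger parallel gripper is mounted at the origin on the work surface. World frame = base frame: x ahead of the robot, y to its left, z up, the work surface at z = 0. Lengths are in m, angles in rad, forces in N, time in s.
With the tool pointing down it reaches from about 0.425 to 0.8 m from the base axis. Payload 8.3 kg.
Tool frame: the origin (TCP) lies midway between the tips of the shut fingers; the grasp point (between the pads) lies arm.hold_point_z behind it (arm.hold_point_z is the distance from the TCP to the grasp point, in m); x points along the fingers, y is the direction in which the jaws open and shut, and the axes are right-handed (so a half turn about x gives the same grasp; the last joint's range is limited). The gripper opens to 85 mm and grips with 20 to 120 N. Pads are 22 mm wide; open, the fingers measure 114 mm over their backs; the gripper's body (76 mm by 85 mm) begins 54 mm behind the grasp point. The pads swing forward as they close: fully open they stand 13 mm farther back than shut.
Start: joints at [-1.218, 0.383, 0.016, 1.37, -0.006, 1.388, -0.046], TCP at [0.252, 0.572, 0.196] pointing down, gripper open.
Joint ranges: [-2.95, 2.95], [-0.25, 2.06], [-1.52, 1.56], [0.18, 2.33], [-1.44, 4.58], [0.02, 2.06], [-3.01, 3.01]. Speed limits (rad/s): [2.39, 2.39, 3.01, 3.01, 3.14, 3.14, 3.14].

INTERFACE

Orientations are given as a unit quaternion [x, y, z, w].
In Python, from station import arm gives the robot as it stands.
- The arm moves only by the shell command python3 -m inch 'ROWS' [FORCE]. ROWS is JSON, a list of rows, each an object with "dp": the shift along the tool's x, y, z in units of 50 mm (1.0 is 50 mm), a list of three; "spin": the turn about the tool's x in units of 6 degrees (1.0 is 6 degrees); "gripper": the opening in per cent of the stroke, from 0 (shut) to 100 (fully open). In form: [{"dp": [x, y, z], "spin": spin, "gripper": gripper}, ...]. A call has 1 to 5 rows; each row is the pose to reach, as a shift and turn from the pose measured when the call began, along the tool's axes at that moment; what a row does not reach only later rows make up. A row lasts 1/8 s, in which the tool goes at most 62.5 mm and 10.7 degrees, less where a joint would pass 70% of its speed; a pose out of reach is approached as far as the arm can. A call with a gripper value outside its range is refused whole. The fingers move at their own pace and stop on an object; FORCE is the grip in N (left out, the last holds). Time passes only in rows, so rows that repeat a pose let the fingers close. It gives the time, the measured TCP pose, the force and the opening at its end, in the units of the state.
- arm.observe(): the state, without advancing time (a new reading comes with each control period).
- arm.capture(name): name is "scene" or "top" or "wrist"; returns (picture, depth): 480x640x3 uint8, red, green, blue; 480x640 float32, m along the optical axis (not along the pixel's ray), 0 where there is no reading.
- arm.camera_info(name): a dict with "vfov" (degrees; the focal length in pixels is half the picture's height over the tangent of half this angle, whatever the lens; pixels are square), "cx", "cy" (the principal point, pixels), "D" ([k1, k2, p1, p2, k3] as OpenCV has them; the pictures are not rectified), "R" (3x3) and "t" (3): a world point X has camera coordinates R X + t. Camera axes: x right, y down, z forward; pixel columns grow to the right and rows downward; lengths in m; the calibration is good to about 2 mm. A picture is of the moment at which its call begins: read the wrist's pose just before it. camera_info takes no time and is no camera call; for the wrist camera it gives the pose at the moment of the call.
- arm.finish_job(): hands the job in, once; it reports no verdict.
Trained networks look in the newest picture that a camera, given by its name, has taken for a name from the list of things; names that differ only in an ending like _2 or _b are one class to them, and where a whole thing is asked for, a point or a joint stands for the part that bears it (a point fixed in the world has none). Each returns a list of dicts, best first, with "score" (0 to 1); they miss things now and then, are a little off and sometimes report something else, mostly with a low value. They report only what shows in the picture. A call takes as long as a camera call. They do not tell look-alikes from the thing itself.
- arm.spot_in(target, camera): "position" ([column, row] in pixels, amid what is visible of it).
The state is a dict: "time_s": time; "qpos": joint angles; "joint_velocities": joint speeds; "tau": joint torques, N m; "ee_pos": TCP position; "orientation": TCP orientation; "wrist_force": force on the tool from outside, world axes, zero at the start; "ft_torque": the same for the moment, N m; "gripper_width": opening from 0.0 (shut) to 1.0 (fully open).
Only numpy, scipy, OpenCV 4.12 (cv2) and the standard library are available. Lean on these libraries where they do the work, as an engineer would, in place of code of your own. Each camera call takes 0.05 s, during which the arm holds its last target.

TASK

Open the bench's air supply valve by exactly one full turn: with the fingertips push the larger hand wheel round anticlockwise (seen from above) by its upright handle, until the handle is back in line with the fixed pointer where it started, then move clear. Only push the handle, do not grip it; leave the smaller plain wheel and everything else on the bench as they are.

Things in the scene. Friction and masses are not known exactly. Their poses are not given: they have to be found in the camera images.
- supply (a joint): turn of the larger hand wheel about its vertical axis, rad: 0 = shut, at its stop, handle in line with the pointer (always so at the start); grows anticlockwise seen from above; one full turn = 6.283. No stop near one turn. It turns stiffly (about 0.22 N m, 3 to 4 N at the handle) and stays where it is left
- supply_hub (a point): centre of the larger hand wheel, on its vertical axis, at the height of the rim's centre line (110 mm above the bench). Grey three-spoked wheel on a bench-mounted brass valve; rim circle radius 65 mm, rim bar 14 mm thick; hub nut reaches 18 mm above this point; the rim's top is 7 mm above it
- handle_mid (a point): point on the axis of the upright black handle, half-way up, 30 mm above the rim's centre line. The handle stands at the end of one spoke, on the rim, 65 mm from the wheel's axis; round, 22 mm across; its top is 28 mm above this point, its underside (on a 10 mm pin) 22 mm below. It goes round with the wheel and revolves freely on its own pin, like a crank grip
- handle: the same upright handle as a body; origin at its foot on the rim's centre line, z up (it may revolve about z)
- pointer_tip (a point): tip of the fixed steel pointer, 8 mm thick, an arm that comes out from under the larger wheel and turns up just outside its rim, 88 mm from the axis; its top is 110 mm above the bench, lower than the handle, so fingertips 15 mm above the rim's centre line pass over it. Marks the handle's starting and final direction
- drain_rim (a point): point on the rim of the smaller plain hand wheel (no handle), 45 mm from its axis, 110 mm above the bench: turns with that wheel, which must not be turned
- drain_hub (a point): centre of the smaller plain hand wheel (rim circle radius 45 mm, no handle, no pointer), 110 mm above the bench; same kind of brass valve below
- tub: bystander, loose: white round tub with lid, 90 mm across, 90 mm tall; origin at the centre of its underside
- tub2: bystander, loose: grey round tub with lid, 84 mm across, 85 mm tall; origin at the centre of its underside
- tape: bystander, loose: roll of tape lying flat, 90 mm across, 22 mm tall; origin at the centre of its underside
- fan: bystander, loose: axial fan lying flat, black square frame 120 x 120 mm, 25 mm thick; origin at the centre of its underside
- driver: bystander, loose: screwdriver lying flat with a black handle; origin at the centre of its underside
- weight: bystander, loose: small steel cylinder, 44 mm across, 45 mm tall; origin at the centre of its underside
- tray: bystander, loose: open aluminium tray 160 x 110 mm, 35 mm tall; origin at the centre of its underside
Mind the look-alikes: they are no part of the job. Leave any green or turquoise look-alike of the part that bears supply alone.

How it is judged:
By the outcome, as a careful person would: the job done as asked, in the order asked, and still so for the second after the job is handed in, with the robot touching nothing.
It also fails if it takes over 51 s, if anything falls off the work surface, if the arm or the gripper's body presses on something with over 40 N, if the wrist force passes 120 N, or if a joint passes its speed limit or range.

## Working session

There is one attempt and no reset: what is moved stays moved. The work goes in short steps, Python scripts to look and compute and a shell command to move; the robot and the scene stay as the last step left them, time stands still between calls to the robot, and variables do not carry over. Pictures are saved under pics/ and viewed, and the job is handed in when it is done.

```bash
mkdir -p pics; ls; cat > h.py <<'E'
import numpy as np,cv2
from station import arm
def K(n):
    c=arm.camera_info(n);f=240/np.tan(np.radians(c["vfov"])/2)
    return np.array([[f,0,c["cx"]],[0,f,c["cy"]],[0,0,1]]),np.array(c["D"],float),np.array(c["R"]),np.array(c["t"])
def ray(n,px,z):
    k,D,R,t=K(n);u=cv2.undistortPoints(np.array([[px]],float),k,D)[0,0]
    C=-R.T@t;d=R.T@np.array([u[0],u[1],1]);return C+d*(z-C[2])/d[2]
def dep(n,px,d):
    k,D,R,t=K(n);u=cv2.undistortPoints(np.array([[px]],float),k,D)[0,0]
    return R.T@(np.array([u[0],u[1],1])*d-t)
def proj(n,X):
    k,D,R,t=K(n);return cv2.projectPoints(np.array([X],float),cv2.Rodrigues(R)[0],t,k,D)[0][0,0]
def save(n,p): cv2.imwrite(p,cv2.cvtColor(n,cv2.COLOR_RGB2BGR))
E
python3 - <<'E'
from h import *
for n in["scene","top"]:
    p,d=arm.capture(n);save(p,f"pics/{n}0.png");np.save(f"{n}0.npy",d)
    for t in ["supply","handle","handle_mid","supply_hub","pointer_tip","drain_hub"]:
        for r in arm.spot_in(t,n)[:3]:
            c=[int(round(x)) for x in r["position"]]
            dd=d[c[1],c[0]]
            print(n,t,r["position"],round(r["score"],2),dep(n,r["position"],dd).round(3))
print(arm.observe())
E
```

```text
pics
scene supply [278.2, 198.6] 0.79 [ 0.432 -0.234  0.003]
scene supply [482.4, 225.1] 0.78 [0.289 0.268 0.124]
scene supply [245.5, 105.4] 0.61 [ 0.294 -0.444  0.115]
scene handle [506.0, 237.0] 0.73 [0.312 0.33  0.154]
scene handle [256.5, 106.2] 0.7 [ 0.307 -0.391  0.152]
scene handle [291.1, 204.2] 0.68 [ 0.517 -0.121  0.154]
scene handle_mid [330.5, 148.4] 0.66 [ 0.201 -0.224  0.   ]
scene handle_mid [285.1, 204.8] 0.61 [ 0.532 -0.128  0.162]
scene handle_mid [507.0, 235.0] 0.49 [0.311 0.33  0.161]
scene supply_hub [274.4, 201.1] 0.95 [ 0.509 -0.18   0.113]
scene supply_hub [319.0, 146.7] 0.84 [ 0.297 -0.197  0.109]
scene supply_hub [244.1, 106.1] 0.74 [ 0.299 -0.445  0.116]
scene pointer_tip [244.8, 116.1] 0.98 [ 0.297 -0.449  0.075]
scene pointer_tip [318.0, 155.9] 0.97 [ 0.299 -0.198  0.074]
scene pointer_tip [275.0, 205.3] 0.91 [ 0.501 -0.186  0.084]
scene drain_hub [286.9, 204.3] 0.65 [ 0.531 -0.123  0.167]
scene drain_hub [390.8, 283.4] 0.62 [0.549 0.175 0.125]
scene drain_hub [411.4, 241.9] 0.53 [0.374 0.137 0.044]
top supply [384.7, 233.9] 0.94 [ 0.496 -0.201  0.121]
t
[... 715 characters left out ...]
.158 0.125]
{'time_s': 0.7, 'qpos': array([-1.21791072,  0.38337931,  0.01640686,  1.3701037 , -0.0063171 ,
        1.38823712, -0.04648649]), 'joint_velocities': array([ 0.00076122, -0.00183951,  0.0005496 ,  0.00043775,  0.00031971,
        0.00103312,  0.00117056]), 'tau': array([ 9.62620325e-04, -6.27161980e+01,  8.42942800e-01, -3.72011554e+01,
        1.64496980e-02,  2.64580187e-03,  3.27699570e-05]), 'ee_pos': array([0.25238236, 0.57173785, 0.19599063]), 'orientation': array([ 0.14590575,  0.69191565, -0.14595116,  0.6918544 ]), 'wrist_force': array([0.26556682, 0.55022442, 0.82684026]), 'ft_torque': array([-0.01858596, -0.0185857 ,  0.01149861]), 'gripper_width': 0.9959127244814664}
```

View pics/top0.png

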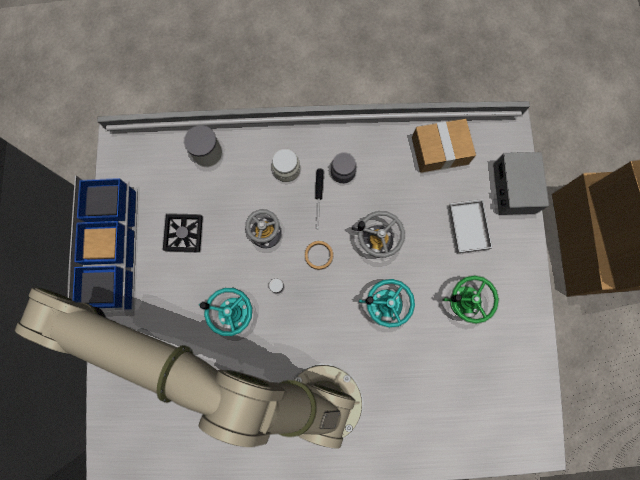

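View pics/scene0.png

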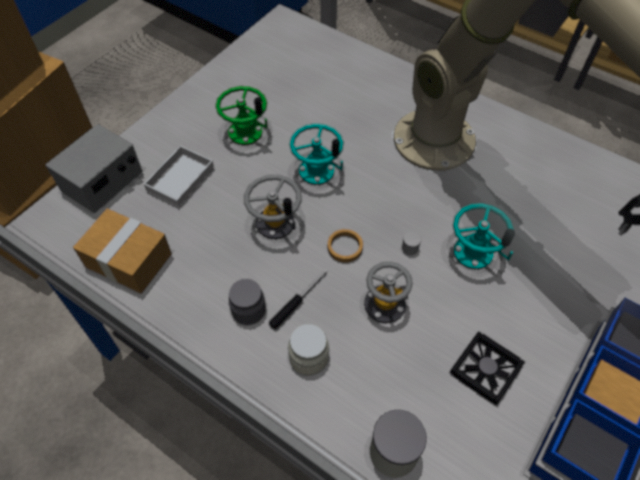

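```bash
python3 - <<'E'
from h import *
p=cv2.imread("pics/top0.png")
a=cv2.resize(p[180:350,330:530],None,fx=4,fy=3.5,interpolation=cv2.INTER_CUBIC)
cv2.imwrite("pics/crop1.png",a[:600])
a=cv2.resize(p[180:350,150:330],None,fx=4,fy=3.5,interpolation=cv2.INTER_CUBIC)
cv2.imwrite("pics/crop2.png",a[:600])
E
```

```text
(no output)
```

View pics/crop1.png

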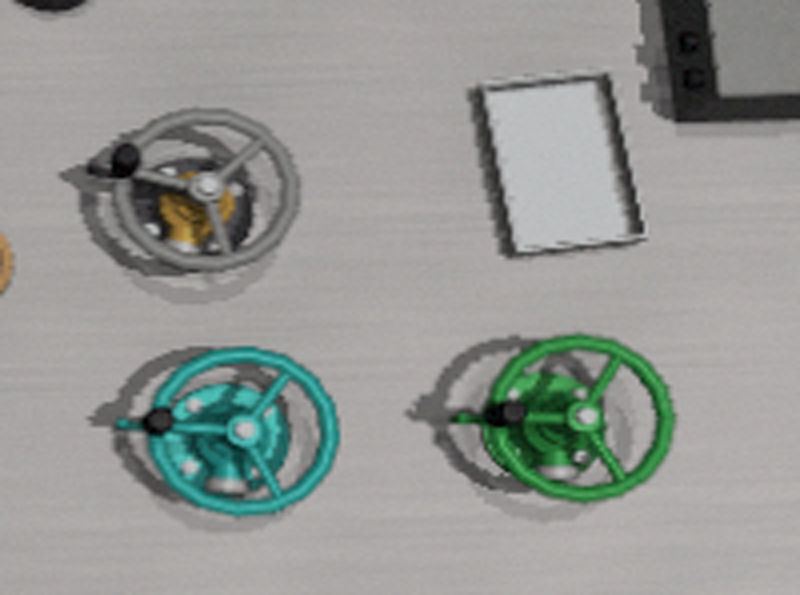

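View pics/crop2.png

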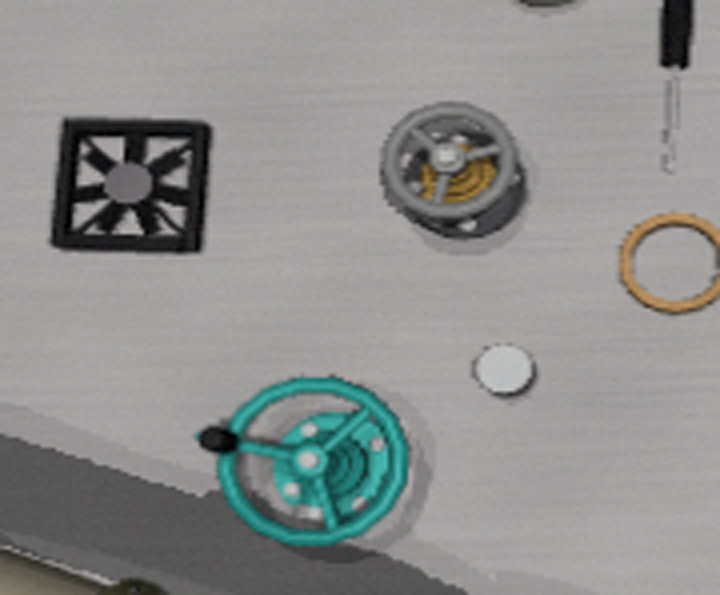

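The wanted wheel is the grey one with the brass valve and black handle, with its hub at top (381,232) and handle at (361,225). The possible confusions are turquoise (389,302), turquoise (228,311), green (472,299) and the small plain grey wheel (263,229). The crop confirms the choice. Next I fit the geometry.

```bash
python3 - <<'E'
from h import *
from scipy.optimize import least_squares
for n,c0,r in[("top",(381,232),45),("scene",(274,203),50)]:
    d=np.load(n+"0.npy");k,D,R,t=K(n)
    v,u=np.mgrid[c0[1]-r:c0[1]+r,c0[0]-r:c0[0]+r];dd=d[v,u].ravel()
    un=cv2.undistortPoints(np.c_[u.ravel(),v.ravel()].astype(float).reshape(-1,1,2),k,D)[:,0]
    X=(np.c_[un*dd[:,None],dd]-t)@R
    m=(X[:,2]>.105)&(X[:,2]<.122)&(np.hypot(X[:,0]-.5,X[:,1]+.19)<.1)
    P=X[m];m2=np.hypot(P[:,0]-.5,P[:,1]+.19)>.045;P=P[m2]
    s=least_squares(lambda q:np.hypot(P[:,0]-q[0],P[:,1]-q[1])-.065,[.5,-.19],loss='soft_l1',f_scale=.004)
    print(n,len(P),s.x,np.median(P[:,2]), np.std(s.fun))
    H=X[(X[:,2]>.14)&(X[:,2]<.2)&(np.hypot(X[:,0]-.5,X[:,1]+.19)<.1)]
    T=H[H[:,2]>.16];print("handle",len(H),H.mean(0),H.max(0),T.mean(0),len(T))
    hb=X[(X[:,2]>.121)&(X[:,2]<.14)&(np.hypot(X[:,0]-s.x[0],X[:,1]-s.x[1])<.025)];print("hub",len(hb),hb.mean(0))
print(ray("top",(381.3,232.3),.128),ray("top",(361.5,225),.168))
q=arm.observe();from scipy.spatial.transform import Rotation as Ro
print(Ro.from_quat(q["orientation"]).as_matrix().round(3),arm.hold_point_z)
E
```

```text
top 594 [ 0.4987331  -0.19004804] 0.11522091013806363 0.005671849029416637
handle 55 [ 0.51698702 -0.12957792  0.16269421] [ 0.52924594 -0.11973881  0.17533183] [ 0.51808215 -0.12986738  0.16650542] 40
hub 37 [ 0.50017676 -0.19282637  0.12479088]
scene 837 [ 0.50329539 -0.19083324] 0.11566271193875297 0.0055105470081786385
handle 111 [ 0.52447886 -0.12858856  0.15935591] [ 0.53349838 -0.11933323  0.17593879] [ 0.52305706 -0.12958116  0.16708107] 59
hub 66 [ 0.50316838 -0.19229082  0.1258895 ]
[ 0.49959615 -0.19026769  0.128     ] [ 0.51524525 -0.12924957  0.168     ]
[[-0.     0.404  0.915]
 [-0.     0.915 -0.404]
 [-1.    -0.    -0.   ]] 0.0187
```

```bash
cat >> h.py <<'E'
from scipy.spatial.transform import Rotation as Ro
HUB=np.array([.501,-.191]);PHI0=73.4
def pose():
    q=arm.observe();M=Ro.from_quat(q["orientation"]).as_matrix()
    return q,M,np.degrees(np.arctan2(M[1,1],M[0,1]))
def rows(T):
    q,M,y0=pose();
    for x,y,z,yaw in T:
        d=M.T@(np.array([x,y,z])-q["ee_pos"])/.05
        s=-(((yaw-y0)+180)%360-180)/6
        print('{"dp":[%.2f,%.2f,%.2f],"spin":%.2f,"gripper":0}'%(*d,s))
def st():
    q,M,y=pose();print("t%.2f"%q["time_s"],q["ee_pos"].round(4),"yaw%.1f"%y,"q7 %.2f"%q["qpos"][6],"F",q["wrist_force"].round(1),"g%.2f"%q["gripper_width"],"tilt",M[:,0].round(2))
def turn(ths,off=.0255,z=.135,yaw=None):
    T=[]
    for th in ths:
        yw=-175+.894*th;n=np.array([np.cos(np.radians(yw)),np.sin(np.radians(yw))])
        a=np.radians(PHI0+th);p=HUB+.065*np.array([np.cos(a),np.sin(a)])-off*n
        T.append((*p,z,yw))
    return T
E
python3 - <<'E'
from h import *
st()
q,M,y0=pose();A=q["ee_pos"];B=np.array([.575,-.125,.24])
rows([(*(A+(B-A)*f+[0,0,.03*(1-f)]),y0-48*k) for k,f in [(.25,.1),(.5,.2),(.75,.3),(1,.4)]])
E
```

```text
t0.70 [0.2524 0.5717 0.196 ] yaw66.2 q7 -0.05 F [0.3 0.6 0.8] g1.00 tilt [-0. -0. -1.]
{"dp":[-0.63,-1.01,1.15],"spin":2.00,"gripper":0}
{"dp":[-0.66,-2.03,2.31],"spin":4.00,"gripper":0}
{"dp":[-0.68,-3.04,3.46],"spin":6.00,"gripper":0}
{"dp":[-0.71,-4.06,4.61],"spin":8.00,"gripper":0}
```

```bash
python3 -m inch '[{"dp":[-0.6,-0.7,0.8],"spin":1.7,"gripper":0},{"dp":[-0.7,-1.5,1.6],"spin":3.4,"gripper":0},{"dp":[-0.7,-2.2,2.4],"spin":5.1,"gripper":0},{"dp":[-0.7,-3.0,3.3],"spin":6.8,"gripper":0},{"dp":[-0.7,-3.8,4.2],"spin":8.5,"gripper":0}]' 60
python3 - <<'E'
from h import *
st()
q,M,y0=pose();A=q["ee_pos"];B=np.array([.575,-.125,.23])
rows([(*(A+(B-A)*k/2),y0-51*k) for k in (.2,.4,.6,.8,1)])
E
```

```text
time_s: 1.32
ee_pos: [0.3684, 0.3114, 0.2313]
orientation: [0.432, 0.56, -0.431, 0.56]
wrist_force: [1.6, -0.2, 0.4]
gripper_width: 0.001
t1.32 [0.3684 0.3114 0.2313] yaw14.8 q7 -0.49 F [ 1.6 -0.2  0.4] g0.00 tilt [ 0.  0. -1.]
{"dp":[0.00,0.18,0.95],"spin":1.70,"gripper":0}
{"dp":[0.00,0.35,1.90],"spin":3.40,"gripper":0}
{"dp":[0.01,0.53,2.85],"spin":5.10,"gripper":0}
{"dp":[0.01,0.70,3.80],"spin":6.80,"gripper":0}
{"dp":[0.01,0.88,4.75],"spin":8.50,"gripper":0}
```

```bash
python3 -m inch '[{"dp":[0,0.2,1.0],"spin":1.7,"gripper":0},{"dp":[0,0.4,2.0],"spin":3.4,"gripper":0},{"dp":[0,0.6,3.0],"spin":5.1,"gripper":0},{"dp":[0,0.75,4.0],"spin":6.8,"gripper":0},{"dp":[0,0.9,5.0],"spin":8.5,"gripper":0}]'
python3 - <<'E'
from h import *
st()
q,M,y0=pose();A=q["ee_pos"];B=np.array([.575,-.125,.23])
rows([(*(A+(B-A)*k),y0-51*k) for k in (.2,.4,.6,.8,1)])
E
```

```text
time_s: 1.95
ee_pos: [0.4765, 0.0797, 0.2315]
orientation: [0.632, 0.319, -0.631, 0.318]
wrist_force: [1.2, 0.7, -1.3]
gripper_width: -0.002
t1.95 [0.4765 0.0797 0.2315] yaw-36.5 q7 -0.84 F [ 1.2  0.7 -1.3] g-0.00 tilt [ 0.  0. -1.]
{"dp":[0.01,0.80,0.42],"spin":1.70,"gripper":0}
{"dp":[0.01,1.61,0.85],"spin":3.40,"gripper":0}
{"dp":[0.02,2.41,1.27],"spin":5.10,"gripper":0}
{"dp":[0.02,3.22,1.70],"spin":6.80,"gripper":0}
{"dp":[0.03,4.02,2.12],"spin":8.50,"gripper":0}
```

```bash
python3 -m inch '[{"dp":[0,0.8,0.4],"spin":1.7,"gripper":0},{"dp":[0,1.6,0.85],"spin":3.4,"gripper":0},{"dp":[0,2.4,1.25],"spin":5.1,"gripper":0},{"dp":[0,3.2,1.7],"spin":6.8,"gripper":0},{"dp":[0,4.0,2.1],"spin":8.5,"gripper":0}]'
python3 -m inch '[{"dp":[0,0,0],"spin":1.7,"gripper":0},{"dp":[0,0,0],"spin":3.4,"gripper":0},{"dp":[0,0,0],"spin":5.1,"gripper":0},{"dp":[0,0,0],"spin":6.8,"gripper":0},{"dp":[0,0,0],"spin":8.5,"gripper":0}]'
python3 - <<'E'
from h import *
st()
p,d=arm.capture("wrist");save(p,"pics/w1.png")
k=arm.camera_info("wrist")
for n,X in dict(hub=(.501,-.191,.128),htop=(.5195,-.129,.168),ptr=(.526,-.107,.11)).items(): print(n,proj("wrist",X))
for t in ["handle","supply_hub","pointer_tip"]:
    for r in arm.spot_in(t,"wrist")[:2]:
        z={"handle":.16,"supply_hub":.128,"pointer_tip":.11}[t]
        print(t,r["position"],round(r["score"],2),ray("wrist",r["position"],z).round(4))
rows([(.570,-.125,.2,-175),(.570,-.125,.135,-175)])
E
```

```text
time_s: 2.58
ee_pos: [0.5755, -0.1249, 0.2316]
orientation: [0.708, 0.014, -0.706, 0.013]
wrist_force: [0.1, -0.4, -0.1]
gripper_width: -0.002
time_s: 3.2
ee_pos: [0.5755, -0.1247, 0.2317]
orientation: [0.644, -0.293, -0.643, -0.295]
wrist_force: [0.6, 0.2, -0.1]
gripper_width: -0.005
t3.20 [ 0.5755 -0.1247  0.2317] yaw-139.1 q7 -2.01 F [ 0.6  0.2 -0.1] g-0.00 tilt [ 0.  0. -1.]
hub [438.68634944 225.98025377]
htop [378.13470642 285.51471018]
ptr [345.5256118 273.4368282]
handle [376.0, 273.5] 0.92 [ 0.5241 -0.1341  0.16  ]
handle [552.8, 392.4] 0.68 [ 0.3371 -0.1549  0.16  ]
supply_hub [435.3, 223.6] 0.82 [ 0.5056 -0.192   0.128 ]
supply_hub [419.3, 214.0] 0.51 [ 0.521  -0.1889  0.128 ]
pointer_tip [418.9, 214.8] 0.94 [ 0.5146 -0.1891  0.11  ]
pointer_tip [557.5, 326.3] 0.77 [ 0.3375 -0.2021  0.11  ]
{"dp":[0.63,0.09,0.07],"spin":6.08,"gripper":0}
{"dp":[1.93,0.09,0.07],"spin":6.08,"gripper":0}
```

View pics/w1.png

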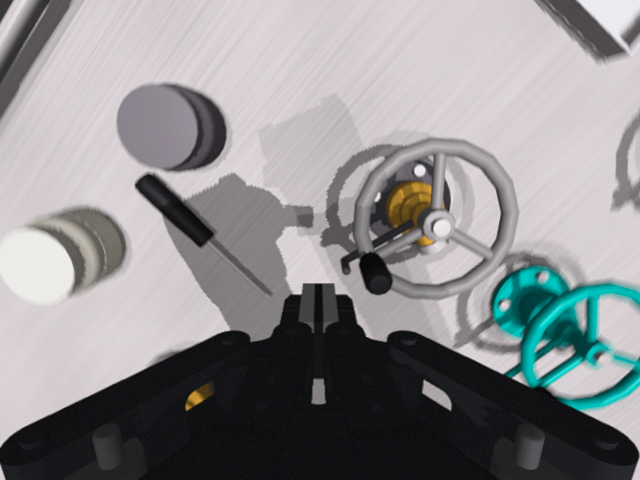

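```bash
python3 -m inch '[{"dp":[0.4,0.1,0.05],"spin":1.7,"gripper":0},{"dp":[0.8,0.1,0.05],"spin":3.4,"gripper":0},{"dp":[1.2,0.1,0.05],"spin":5.1,"gripper":0},{"dp":[1.6,0.1,0.05],"spin":6.1,"gripper":0},{"dp":[1.9,0.1,0.05],"spin":6.1,"gripper":0}]'
python3 - <<'E'
from h import *
st()
rows(turn([-4,0,4,8]))
E
```

```text
time_s: 4.03
ee_pos: [0.5701, -0.1258, 0.1356]
orientation: [-0.522, 0.477, 0.522, 0.478]
wrist_force: [-0.2, -0.3, -0.1]
gripper_width: -0.001
t4.03 [ 0.5701 -0.1258  0.1356] yaw-174.9 q7 -2.52 F [-0.2 -0.3 -0.1] g-0.00 tilt [ 0.  0. -1.]
{"dp":[0.01,0.42,-0.04],"spin":0.61,"gripper":0}
{"dp":[0.01,0.50,0.03],"spin":0.02,"gripper":0}
{"dp":[0.01,0.59,0.09],"spin":-0.58,"gripper":0}
{"dp":[0.01,0.68,0.15],"spin":-1.18,"gripper":0}
```

```bash
python3 -m inch '[{"dp":[0,0.3,0],"spin":0,"gripper":0},{"dp":[0,0.4,0],"spin":0,"gripper":0},{"dp":[0,0.45,0],"spin":0,"gripper":0}]'
python3 -m inch '[{"dp":[0,0.05,0.02],"spin":0,"gripper":0},{"dp":[0,0.1,0.02],"spin":0,"gripper":0}]'
python3 -m inch '[{"dp":[0,0.05,0.02],"spin":0,"gripper":0},{"dp":[0,0.1,0.02],"spin":0,"gripper":0}]'
```

```text
time_s: 4.4
ee_pos: [0.5479, -0.1278, 0.1361]
orientation: [0.522, -0.476, -0.522, -0.478]
wrist_force: [-0.5, 0.5, 0.5]
gripper_width: -0.002
time_s: 4.65
ee_pos: [0.5431, -0.1271, 0.1363]
orientation: [0.523, -0.475, -0.522, -0.478]
wrist_force: [0.0, 0.3, -0.4]
gripper_width: 0.003
time_s: 4.9
ee_pos: [0.538, -0.1264, 0.1363]
orientation: [0.523, -0.475, -0.522, -0.478]
wrist_force: [-0.1, -0.1, 0.4]
gripper_width: 0.002
```

```bash
python3 -m inch '[{"dp":[0,0.05,0],"spin":0,"gripper":0},{"dp":[0,0.1,0],"spin":0,"gripper":0}]'; python3 - <<'E'
from h import *
p,d=arm.capture("wrist");save(p[150:400,200:480].repeat(2,0).repeat(2,1),"pics/w2.png")
E
```

```text
time_s: 5.15
ee_pos: [0.5328, -0.1269, 0.1362]
orientation: [0.523, -0.475, -0.522, -0.478]
wrist_force: [0.6, -0.3, 0.3]
gripper_width: -0.004
```

View pics/w2.png

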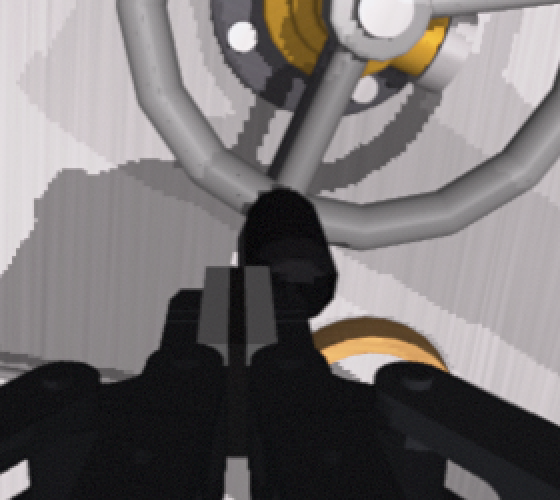

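```bash
python3 -m inch '[{"dp":[0,0.05,-0.03],"spin":0,"gripper":0},{"dp":[0,0.1,-0.05],"spin":0,"gripper":0}]'; python3 - <<'E'
from h import *
st()
p,d=arm.capture("wrist");save(p[150:400,200:480].repeat(2,0).repeat(2,1),"pics/w3.png")
p,d=arm.capture("scene");save(p[140:260,210:350].repeat(4,0).repeat(4,1),"pics/s3.png")
q=pose()[0]["ee_pos"];print(proj("scene",q))
E
```

```text
time_s: 5.45
ee_pos: [0.5275, -0.1302, 0.1362]
orientation: [0.523, -0.475, -0.522, -0.478]
wrist_force: [0.3, -1.2, -0.3]
gripper_width: 0.001
t5.45 [ 0.5275 -0.1302  0.1362] yaw-174.8 q7 -2.53 F [ 0.3 -1.2 -0.3] g0.00 tilt [ 0.  0. -1.]
[285.69346549 209.84610032]
```

View pics/w3.png

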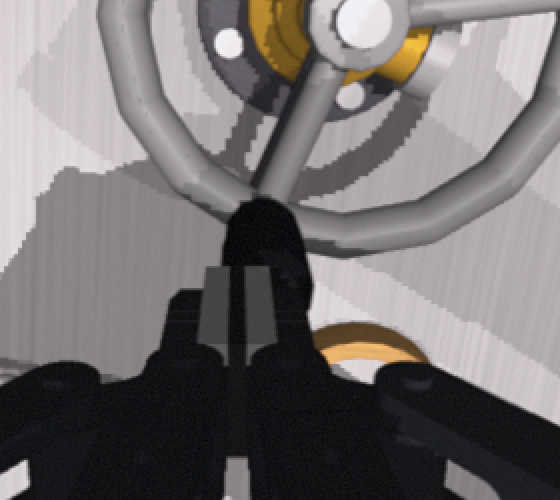

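View pics/s3.png

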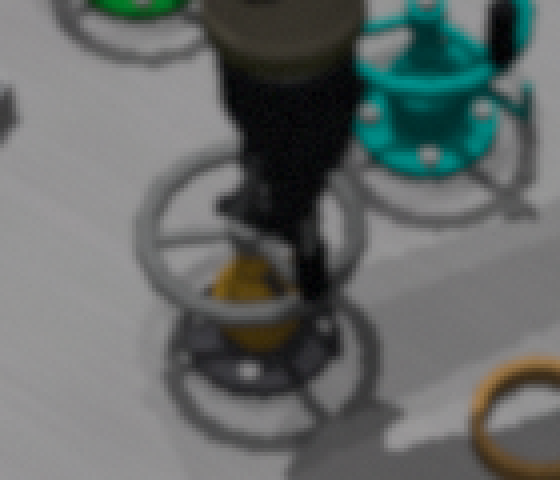

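```bash
python3 - <<'E'
from h import *
q=pose()[0]["ee_pos"]
f=lambda X:((proj("wrist",X)-[200,150])*2).round()
print("tcp",f(q));M=pose()[1]
for h in [(.5195,-.129),(.516,-.133),(.5195,-.135)]:
  print(h,[f((*h,z)) for z in (.118,.136,.168)])
print("hub",f((*HUB,.128)),"cam",-K("wrist")[2].T@K("wrist")[3], "z",M[:,2])
for px in [(362,18)]: print(ray("wrist",(px[0]/2+200,px[1]/2+150),.128))
p,d=arm.capture("wrist")
for px in [(222,280),(258,280),(262,225),(262,205),(300,290),(290,250),(275,235),(255,245)]:
  u=(px[0]/2+200,px[1]/2+150);print(px,dep("wrist",u,d[int(u[1]),int(u[0])]).round(4))
E
```

```text
tcp [230. 253.]
(0.5195, -0.129) [array([258., 236.]), array([260., 259.]), array([264., 313.])]
(0.516, -0.133) [array([271., 225.]), array([274., 247.]), array([282., 298.])]
(0.5195, -0.135) [array([260., 217.]), array([262., 238.]), array([267., 288.])]
hub [355.  28.] cam [ 0.5319504  -0.19875402  0.31302379] z [-0.0910896   0.99584099  0.00184468]
[ 0.49954333 -0.19363568  0.128     ]
(222, 280) [ 0.53   -0.1422  0.1826]
(258, 280) [ 0.5228 -0.1426  0.1821]
(262, 225) [ 0.5207 -0.1414  0.1447]
(262, 205) [ 0.5201 -0.1416  0.1281]
(300, 290) [ 0.5121 -0.1344  0.1665]
(290, 250) [ 0.5145 -0.1406  0.1583]
(275, 235) [ 0.5177 -0.1413  0.1507]
(255, 245) [ 0.5227 -0.1407  0.1573]
```

```bash
python3 - <<'E'
from h import *
p,d=arm.capture("wrist");q,M,_=pose()
for c in (300,308,312,318,326,332):
  print(c)
  for r in range(276,312,4):
    X=dep("wrist",(c,r),d[r,c]);print("  ",r,d[r,c].round(3),X.round(4),(M.T@(X-q["ee_pos"])).round(4))
E
```

```text
300
   276 0.336 [ 0.5386 -0.0754 -0.0021] [ 0.1384 -0.0154  0.0531]
   280 0.336 [ 0.5383 -0.0719 -0.0008] [ 0.1372 -0.0154  0.0566]
   284 0.337 [ 0.538  -0.0679 -0.0007] [ 0.1371 -0.0154  0.0607]
   288 0.339 [ 0.5377 -0.0634 -0.0016] [ 0.138  -0.0156  0.0651]
   292 0.34 [ 0.5373 -0.0595 -0.0013] [ 0.1377 -0.0156  0.0691]
   296 0.145 [ 0.5343 -0.1375  0.1792] [-0.043  -0.0059 -0.008 ]
   300 0.141 [ 0.5341 -0.1376  0.1833] [-0.0471 -0.0057 -0.0081]
   304 0.138 [ 0.5339 -0.1377  0.1869] [-0.0507 -0.0056 -0.0081]
   308 0.127 [ 0.5337 -0.1409  0.1969] [-0.0607 -0.005  -0.0113]
308
   276 0.336 [ 0.5311 -0.0763 -0.0017] [ 0.138  -0.0078  0.0529]
   280 0.336 [ 5.307e-01 -7.270e-02 -5.000e-04] [ 0.1369 -0.0078  0.0565]
   284 0.148 [ 0.5315 -0.1415  0.1755] [-0.0393 -0.0027 -0.0117]
   288 0.143 [ 0.5313 -0.1416  0.18  ] [-0.0437 -0.0026 -0.0118]
   292 0.138 [ 0.5312 -0.1422  0.1851] [-0.0489 -0.0025 -0.0124]
   296 0.136 [ 0.5311 -0.1414  0.1872] [-0.0509 -0.0024 -0.0116]
   300 0.131 [ 0.531  -0.1422  0.1923] [-0.0561 -0.0023 -0.0123]
   304 0.129 [ 0.5309 -0.1418  0.1951] [-0.0
[... 1739 characters left out ...]
5244 -0.1423  0.1948] [-0.0586  0.0043 -0.0119]
   308 0.126 [ 0.5245 -0.1423  0.1981] [-0.0619  0.0042 -0.0119]
332
   276 0.16 [ 0.5209 -0.1412  0.163 ] [-0.0268  0.0078 -0.0105]
   280 0.159 [ 0.5209 -0.1399  0.1645] [-0.0283  0.0077 -0.0092]
   284 0.147 [ 0.5216 -0.1428  0.1764] [-0.0402  0.0072 -0.0121]
   288 0.143 [ 0.5217 -0.1427  0.1804] [-0.0442  0.0071 -0.012 ]
   292 0.139 [ 0.5218 -0.1425  0.184 ] [-0.0478  0.0069 -0.0119]
   296 0.134 [ 0.5221 -0.1431  0.189 ] [-0.0528  0.0067 -0.0124]
   300 0.131 [ 0.5222 -0.1429  0.1923] [-0.0561  0.0066 -0.0123]
   304 0.129 [ 0.5222 -0.1426  0.195 ] [-0.0588  0.0065 -0.012 ]
   308 0.126 [ 0.5224 -0.1425  0.1981] [-0.0619  0.0064 -0.0119]
```

```bash
python3 - <<'E'
from h import *
p,d=arm.capture("wrist");q,M,_=pose()
C=-K("wrist")[2].T@K("wrist")[3];print("cam tool",(M.T@(C-q["ee_pos"])).round(3))
for r in (310,330,350,380,410,440,475):
  print(r,[ (c,*(M.T@(dep("wrist",(c,r),d[r,c])-q["ee_pos"])).round(3)) if d[r,c]>0 else (c,0) for c in (100,180,230,260,290,318)])
r=arm.capture("top");save(r[0][180:300,300:460].repeat(5,0).repeat(5,1),"pics/t4.png")
print((proj("top",q["ee_pos"])-[300,180])*5)
E
```

```text
cam tool [-0.177  0.001 -0.068]
310 [(100, np.float64(0.127), np.float64(-0.205), np.float64(0.083)), (180, np.float64(0.138), np.float64(-0.133), np.float64(0.089)), (230, np.float64(0.137), np.float64(-0.084), np.float64(0.088)), (260, np.float64(0.136), np.float64(-0.055), np.float64(0.087)), (290, np.float64(-0.055), np.float64(-0.009), np.float64(-0.008)), (318, np.float64(-0.063), np.float64(0.001), np.float64(-0.012))]
330 [(100, np.float64(0.114), np.float64(-0.2), np.float64(0.097)), (180, np.float64(0.12), np.float64(-0.128), np.float64(0.1)), (230, np.float64(0.138), np.float64(-0.086), np.float64(0.11)), (260, np.float64(0.138), np.float64(-0.056), np.float64(0.11)), (290, np.float64(-0.082), np.float64(-0.007), np.float64(-0.014)), (318, np.float64(-0.072), np.float64(0.001), np.float64(-0.009))]
350 [(100, np.float64(0.138), np.float64(-0.221), np.float64(0.134)), (180, np.float64(0.138), np.float64(-0.138), np.float64(0.133)), (230, np.float64(-0.089), np.float64(-0.023), np.float64(-0.012)), (260, np.float64(-0.082), np.float64(-0.016), np.float64(-0.008)), (290, np.f
[... 1066 characters left out ...]
 (230, np.float64(-0.128), np.float64(-0.014), np.float64(-0.019)), (260, np.float64(-0.128), np.float64(-0.009), np.float64(-0.02)), (290, np.float64(-0.121), np.float64(-0.004), np.float64(-0.012)), (318, np.float64(-0.121), np.float64(0.001), np.float64(-0.012))]
475 [(100, np.float64(-0.123), np.float64(-0.042), np.float64(-0.005)), (180, np.float64(-0.127), np.float64(-0.024), np.float64(-0.011)), (230, np.float64(-0.136), np.float64(-0.012), np.float64(-0.021)), (260, np.float64(-0.136), np.float64(-0.007), np.float64(-0.021)), (290, np.float64(-0.127), np.float64(-0.004), np.float64(-0.011)), (318, np.float64(-0.128), np.float64(0.001), np.float64(-0.012))]
[303.76648589 215.79522973]
```

View pics/t4.png

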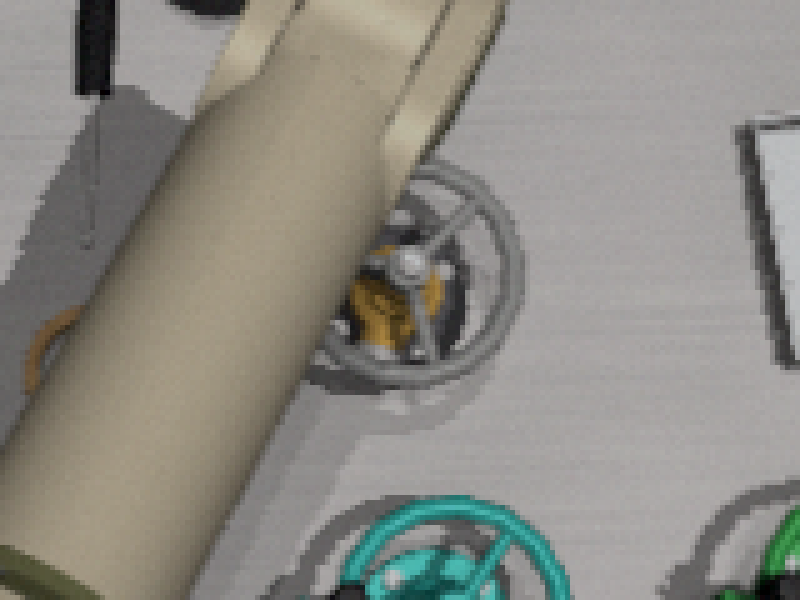

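Observation: the wheel is unmoved, and the wrist depth shows the real fingertips end at z≈0.174, about 38 mm behind the reported TCP. That puts them just above the handle. I back off sideways, then go 40 mm lower.

```bash
python3 -m inch '[{"dp":[0,-0.4,0],"spin":0,"gripper":0},{"dp":[0,-0.9,0],"spin":0,"gripper":0},{"dp":[0,-0.9,0],"spin":0,"gripper":0},{"dp":[0.4,-0.9,0],"spin":0,"gripper":0},{"dp":[0.78,-0.9,0],"spin":0,"gripper":0}]'
python3 - <<'E'
from h import *
st()
p,d=arm.capture("wrist");save(p[150:400,200:480].repeat(2,0).repeat(2,1),"pics/w5.png")
q,M,_=pose()
for c in (308,318,328):
  for r in (268,272,276,280,284,288):
    print(c,r,dep("wrist",(c,r),d[r,c]).round(4))
rows(turn([-4,0,4,8],z=.096))
E
```

```text
time_s: 6.38
ee_pos: [0.5718, -0.1257, 0.0957]
orientation: [-0.522, 0.476, 0.522, 0.478]
wrist_force: [-0.3, 0.8, -0.1]
gripper_width: -0.0
t6.38 [ 0.5718 -0.1257  0.0957] yaw-174.8 q7 -2.49 F [-0.3  0.8 -0.1] g-0.00 tilt [ 0.  0. -1.]
308 268 [ 0.5739 -0.0939 -0.0042]
308 272 [ 0.5737 -0.091  -0.0026]
308 276 [ 0.5734 -0.0874 -0.0031]
308 280 [ 0.5731 -0.0837 -0.0034]
308 284 [ 0.5742 -0.1361  0.1313]
308 288 [ 0.5741 -0.137   0.1376]
318 268 [ 0.5658 -0.0946 -0.0044]
318 272 [ 0.5655 -0.0909 -0.0048]
318 276 [ 0.5652 -0.0876 -0.0043]
318 280 [ 0.5649 -0.0844 -0.0037]
318 284 [ 0.5701 -0.137   0.1324]
318 288 [ 0.5701 -0.137   0.1367]
328 268 [ 0.5576 -0.0953 -0.0044]
328 272 [ 0.5573 -0.092  -0.0041]
328 276 [ 0.5569 -0.0881 -0.005 ]
328 280 [ 0.5566 -0.0846 -0.0051]
328 284 [ 0.566  -0.1375  0.1329]
328 288 [ 0.5661 -0.1376  0.1372]
{"dp":[-0.06,0.43,-0.05],"spin":0.64,"gripper":0}
{"dp":[-0.06,0.51,0.02],"spin":0.04,"gripper":0}
{"dp":[-0.06,0.59,0.08],"spin":-0.55,"gripper":0}
{"dp":[-0.06,0.68,0.13],"spin":-1.15,"gripper":0}
```

View pics/w5.png

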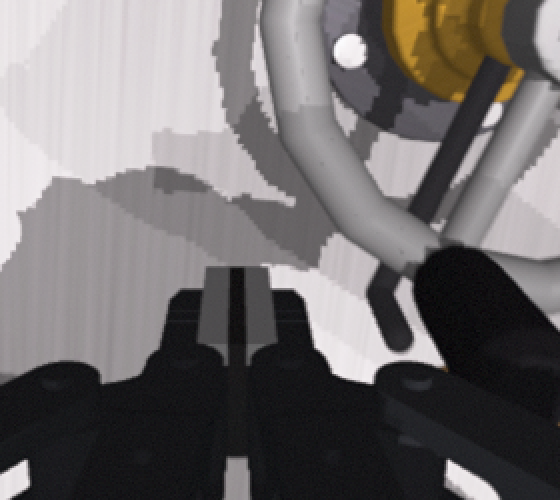

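```bash
python3 -m inch '[{"dp":[0,0.2,-0.03],"spin":0,"gripper":0},{"dp":[0,0.3,-0.03],"spin":0,"gripper":0},{"dp":[0,0.35,-0.03],"spin":0,"gripper":0},{"dp":[0,0.4,-0.03],"spin":0,"gripper":0},{"dp":[0,0.45,-0.03],"spin":0,"gripper":0}]'
python3 -m inch '[{"dp":[0,0.05,0],"spin":0,"gripper":0},{"dp":[0,0.1,0],"spin":0,"gripper":0}]'
python3 -m inch '[{"dp":[0,0.05,0],"spin":0,"gripper":0},{"dp":[0,0.1,0],"spin":0,"gripper":0}]'
```

```text
time_s: 7.05
ee_pos: [0.5482, -0.1284, 0.0933]
orientation: [-0.521, 0.476, 0.523, 0.477]
wrist_force: [-0.0, -1.2, -0.4]
gripper_width: 0.004
time_s: 7.3
ee_pos: [0.5439, -0.1287, 0.0936]
orientation: [-0.522, 0.476, 0.523, 0.477]
wrist_force: [3.5, 0.2, -1.5]
gripper_width: 0.002
time_s: 7.55
ee_pos: [0.5391, -0.1289, 0.0935]
orientation: [-0.522, 0.475, 0.523, 0.477]
wrist_force: [3.8, 0.6, -2.4]
gripper_width: -0.0
```

```bash
python3 - <<'E'
from h import *
st();rows(turn([12,20,28,36,44],z=.096))
E
```

```text
t7.55 [ 0.5391 -0.1289  0.0935] yaw-174.7 q7 -2.49 F [ 3.8  0.6 -2.4] g-0.00 tilt [ 0.  0. -1.]
{"dp":[-0.05,0.15,0.21],"spin":-1.74,"gripper":0}
{"dp":[-0.05,0.35,0.29],"spin":-2.93,"gripper":0}
{"dp":[-0.05,0.55,0.34],"spin":-4.12,"gripper":0}
{"dp":[-0.05,0.76,0.36],"spin":-5.31,"gripper":0}
{"dp":[-0.05,0.97,0.36],"spin":-6.50,"gripper":0}
```

```bash
python3 -m inch '[{"dp":[-0.05,0.15,0.15],"spin":-1.6,"gripper":0},{"dp":[-0.05,0.35,0.29],"spin":-2.9,"gripper":0},{"dp":[-0.05,0.55,0.34],"spin":-4.1,"gripper":0},{"dp":[-0.05,0.76,0.36],"spin":-5.3,"gripper":0},{"dp":[-0.05,0.97,0.36],"spin":-6.5,"gripper":0}]'
python3 - <<'E'
from h import *
st();p,d=arm.capture("wrist");save(p[100:400,200:550].repeat(2,0).repeat(2,1),"pics/w6.png");rows(turn([52,60,68,76,84],z=.096))
E
```

```text
time_s: 8.18
ee_pos: [0.489, -0.1148, 0.0962]
orientation: [-0.652, 0.271, 0.652, 0.274]
wrist_force: [2.8, 2.9, -0.5]
gripper_width: -0.001
t8.18 [ 0.489  -0.1148  0.0962] yaw-135.4 q7 -1.95 F [ 2.8  2.9 -0.5] g-0.00 tilt [ 0.  0. -1.]
{"dp":[0.00,0.16,0.08],"spin":-1.10,"gripper":0}
{"dp":[0.00,0.35,0.16],"spin":-2.30,"gripper":0}
{"dp":[0.00,0.55,0.22],"spin":-3.49,"gripper":0}
{"dp":[0.00,0.75,0.24],"spin":-4.68,"gripper":0}
{"dp":[0.00,0.96,0.24],"spin":-5.87,"gripper":0}
```

View pics/w6.png

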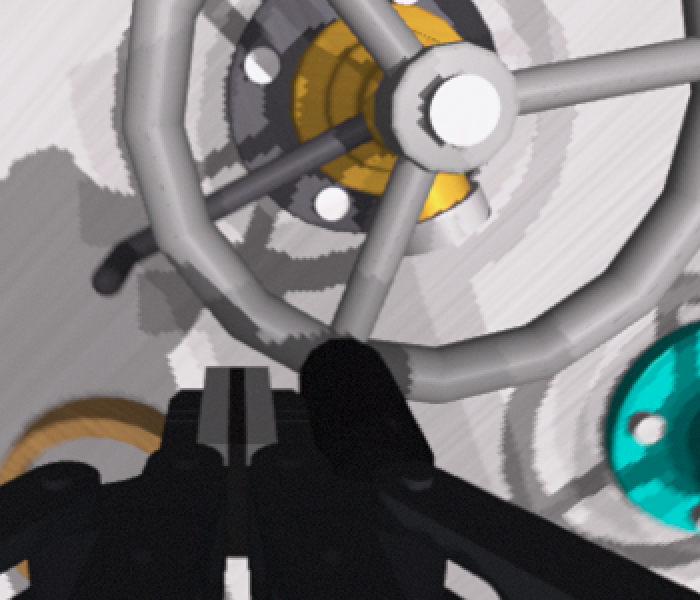

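The wheel is turning: the handle at (360,400) is against the finger, and the pointer is at (110,275).

```bash
python3 -m inch '[{"dp":[0,0.16,0.08],"spin":-1.1,"gripper":0},{"dp":[0,0.35,0.16],"spin":-2.3,"gripper":0},{"dp":[0,0.55,0.22],"spin":-3.5,"gripper":0},{"dp":[0,0.75,0.24],"spin":-4.7,"gripper":0},{"dp":[0,0.96,0.24],"spin":-5.9,"gripper":0}]'
python3 - <<'E'
from h import *
st();rows(turn([92,100,108,116,124],z=.096))
E
```

```text
time_s: 8.85
ee_pos: [0.4448, -0.1402, 0.0961]
orientation: [-0.704, 0.057, 0.705, 0.061]
wrist_force: [1.1, 4.4, 3.2]
gripper_width: 0.001
t8.85 [ 0.4448 -0.1402  0.0961] yaw-99.6 q7 -1.35 F [1.1 4.4 3.2] g0.00 tilt [-0.    0.01 -1.  ]
{"dp":[0.00,0.19,0.08],"spin":-1.14,"gripper":0}
{"dp":[-0.00,0.39,0.14],"spin":-2.33,"gripper":0}
{"dp":[-0.00,0.59,0.18],"spin":-3.52,"gripper":0}
{"dp":[-0.00,0.79,0.19],"spin":-4.71,"gripper":0}
{"dp":[-0.00,0.99,0.18],"spin":-5.91,"gripper":0}
```

```bash
python3 -m inch '[{"dp":[0,0.19,0.08],"spin":-1.1,"gripper":0},{"dp":[0,0.39,0.14],"spin":-2.3,"gripper":0},{"dp":[0,0.59,0.18],"spin":-3.5,"gripper":0},{"dp":[0,0.79,0.19],"spin":-4.7,"gripper":0},{"dp":[0,0.99,0.18],"spin":-5.9,"gripper":0}]'
python3 - <<'E'
from h import *
st();rows(turn([132,140,148,156,164],z=.096))
E
```

```text
time_s: 9.48
ee_pos: [0.4267, -0.1872, 0.0957]
orientation: [-0.689, -0.161, 0.689, -0.156]
wrist_force: [-1.2, 4.2, 3.5]
gripper_width: 0.004
t9.47 [ 0.4267 -0.1872  0.0957] yaw-64.1 q7 -0.63 F [-1.2  4.2  3.5] g0.00 tilt [-0.    0.01 -1.  ]
{"dp":[-0.01,0.20,0.06],"spin":-1.18,"gripper":0}
{"dp":[-0.01,0.39,0.11],"spin":-2.37,"gripper":0}
{"dp":[-0.01,0.59,0.14],"spin":-3.56,"gripper":0}
{"dp":[-0.01,0.79,0.13],"spin":-4.76,"gripper":0}
{"dp":[-0.01,0.98,0.10],"spin":-5.95,"gripper":0}
```

```bash
python3 -m inch '[{"dp":[0,0.2,0.06],"spin":-1.2,"gripper":0},{"dp":[0,0.39,0.11],"spin":-2.4,"gripper":0},{"dp":[0,0.59,0.14],"spin":-3.6,"gripper":0},{"dp":[0,0.79,0.13],"spin":-4.8,"gripper":0},{"dp":[0,0.98,0.1],"spin":-6.0,"gripper":0}]'
python3 - <<'E'
from h import *
st();rows(turn([172,180,188,196,204],z=.096))
p,d=arm.capture("wrist");save(p[100:400,200:550].repeat(2,0).repeat(2,1),"pics/w7.png")
E
```

```text
time_s: 10.1
ee_pos: [0.4422, -0.2338, 0.0949]
orientation: [-0.606, -0.367, 0.606, -0.361]
wrist_force: [-2.6, 1.1, 2.9]
gripper_width: 0.005
t10.10 [ 0.4422 -0.2338  0.0949] yaw-28.0 q7 0.12 F [-2.6  1.1  2.9] g0.01 tilt [-0.    0.01 -1.  ]
{"dp":[-0.02,0.21,0.05],"spin":-1.13,"gripper":0}
{"dp":[-0.02,0.40,0.09],"spin":-2.32,"gripper":0}
{"dp":[-0.03,0.59,0.10],"spin":-3.51,"gripper":0}
{"dp":[-0.03,0.79,0.09],"spin":-4.71,"gripper":0}
{"dp":[-0.03,0.97,0.05],"spin":-5.90,"gripper":0}
```

View pics/w7.png

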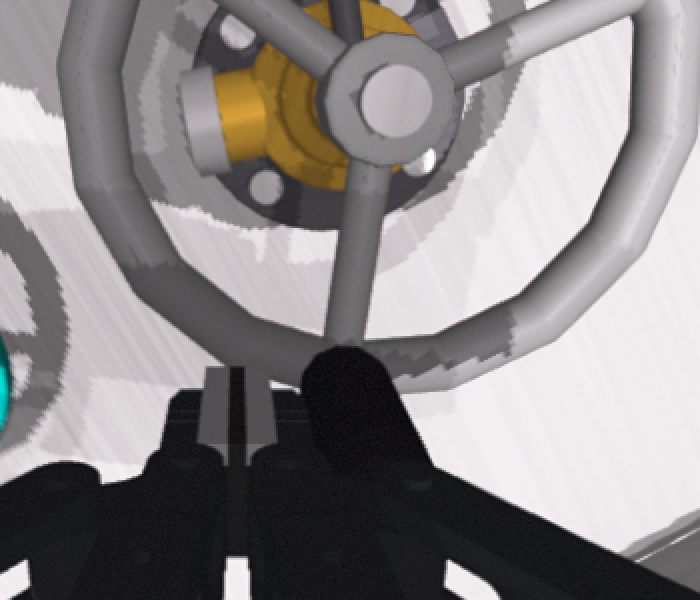

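The handle is still against the finger at (350,400), about 163° round.

```bash
python3 -m inch '[{"dp":[-0.02,0.21,0.05],"spin":-1.1,"gripper":0},{"dp":[-0.02,0.4,0.09],"spin":-2.3,"gripper":0},{"dp":[-0.03,0.59,0.1],"spin":-3.5,"gripper":0},{"dp":[-0.03,0.79,0.09],"spin":-4.7,"gripper":0},{"dp":[-0.03,0.97,0.05],"spin":-5.9,"gripper":0}]'
python3 - <<'E'
from h import *
st();rows(turn([212,220,228,236,244],z=.096))
E
```

```text
time_s: 10.78
ee_pos: [0.4826, -0.2602, 0.0952]
orientation: [0.466, 0.536, -0.466, 0.528]
wrist_force: [-2.4, -0.8, -1.4]
gripper_width: -0.003
t10.78 [ 0.4826 -0.2602  0.0952] yaw7.6 q7 0.77 F [-2.4 -0.8 -1.4] g-0.00 tilt [-0.01  0.01 -1.  ]
{"dp":[-0.02,0.22,0.03],"spin":-1.15,"gripper":0}
{"dp":[-0.02,0.41,0.05],"spin":-2.34,"gripper":0}
{"dp":[-0.02,0.60,0.05],"spin":-3.53,"gripper":0}
{"dp":[-0.02,0.78,0.03],"spin":-4.72,"gripper":0}
{"dp":[-0.02,0.97,-0.03],"spin":-5.92,"gripper":0}
```

```bash
python3 -m inch '[{"dp":[-0.02,0.22,0.03],"spin":-1.1,"gripper":0},{"dp":[-0.02,0.41,0.05],"spin":-2.3,"gripper":0},{"dp":[-0.02,0.6,0.05],"spin":-3.5,"gripper":0},{"dp":[-0.02,0.78,0.03],"spin":-4.7,"gripper":0},{"dp":[-0.02,0.97,-0.03],"spin":-5.9,"gripper":0}]'
python3 - <<'E'
from h import *
st();rows(turn([252,260,268,276,284],z=.096))
E
```

```text
time_s: 11.4
ee_pos: [0.5287, -0.2538, 0.0952]
orientation: [0.283, 0.653, -0.282, 0.644]
wrist_force: [-3.2, -3.3, -1.2]
gripper_width: -0.001
t11.40 [ 0.5287 -0.2538  0.0952] yaw42.9 q7 1.31 F [-3.2 -3.3 -1.2] g-0.00 tilt [-0.01  0.01 -1.  ]
{"dp":[-0.02,0.22,0.04],"spin":-1.23,"gripper":0}
{"dp":[-0.02,0.41,0.05],"spin":-2.42,"gripper":0}
{"dp":[-0.02,0.60,0.03],"spin":-3.61,"gripper":0}
{"dp":[-0.02,0.78,-0.01],"spin":-4.81,"gripper":0}
{"dp":[-0.02,0.95,-0.07],"spin":-6.00,"gripper":0}
```

```bash
python3 -m inch '[{"dp":[-0.02,0.22,0.04],"spin":-1.2,"gripper":0},{"dp":[-0.02,0.41,0.05],"spin":-2.4,"gripper":0},{"dp":[-0.02,0.6,0.03],"spin":-3.6,"gripper":0},{"dp":[-0.02,0.78,-0.01],"spin":-4.8,"gripper":0},{"dp":[-0.02,0.95,-0.07],"spin":-6.0,"gripper":0}]'
python3 - <<'E'
from h import *
st();rows(turn([290,297,304,311,318],z=.096))
E
```

```text
time_s: 12.02
ee_pos: [0.5597, -0.2205, 0.0952]
orientation: [0.07, 0.709, -0.068, 0.699]
wrist_force: [-1.5, -4.5, -3.1]
gripper_width: -0.002
t12.03 [ 0.5597 -0.2205  0.0952] yaw78.8 q7 1.83 F [-1.5 -4.5 -3.1] g-0.00 tilt [-0.01  0.   -1.  ]
{"dp":[-0.02,0.17,0.04],"spin":-0.91,"gripper":0}
{"dp":[-0.02,0.33,0.05],"spin":-1.95,"gripper":0}
{"dp":[-0.02,0.49,0.03],"spin":-3.00,"gripper":0}
{"dp":[-0.01,0.64,0.00],"spin":-4.04,"gripper":0}
{"dp":[-0.01,0.79,-0.05],"spin":-5.08,"gripper":0}
```

```bash
python3 -m inch '[{"dp":[-0.02,0.17,0.04],"spin":-0.9,"gripper":0},{"dp":[-0.02,0.33,0.05],"spin":-1.9,"gripper":0},{"dp":[-0.02,0.49,0.03],"spin":-3.0,"gripper":0},{"dp":[-0.01,0.64,0],"spin":-4.0,"gripper":0},{"dp":[-0.01,0.79,-0.05],"spin":-5.1,"gripper":0}]'
python3 - <<'E'
from h import *
st();rows(turn([323,328,333,338,343],z=.096))
p,d=arm.capture("wrist");save(p[100:400,200:550].repeat(2,0).repeat(2,1),"pics/w8.png");save(p,"pics/w8f.png")
print([proj("wrist",X) for X in((*HUB,.128),(.526,-.107,.11))])
E
```

```text
time_s: 12.65
ee_pos: [0.5643, -0.1829, 0.0954]
orientation: [-0.117, 0.702, 0.12, 0.692]
wrist_force: [1.0, -3.1, -3.0]
gripper_width: 0.0
t12.65 [ 0.5643 -0.1829  0.0954] yaw109.3 q7 2.25 F [ 1.  -3.1 -3. ] g0.00 tilt [-0.01  0.   -1.  ]
{"dp":[-0.01,0.14,0.03],"spin":-0.75,"gripper":0}
{"dp":[-0.01,0.25,0.03],"spin":-1.49,"gripper":0}
{"dp":[-0.01,0.36,0.03],"spin":-2.24,"gripper":0}
{"dp":[-0.01,0.47,0.01],"spin":-2.98,"gripper":0}
{"dp":[-0.01,0.58,-0.02],"spin":-3.73,"gripper":0}
[array([350.74774844, 158.01011848]), array([489.05999974, 266.22058714])]
```

View pics/w8.png

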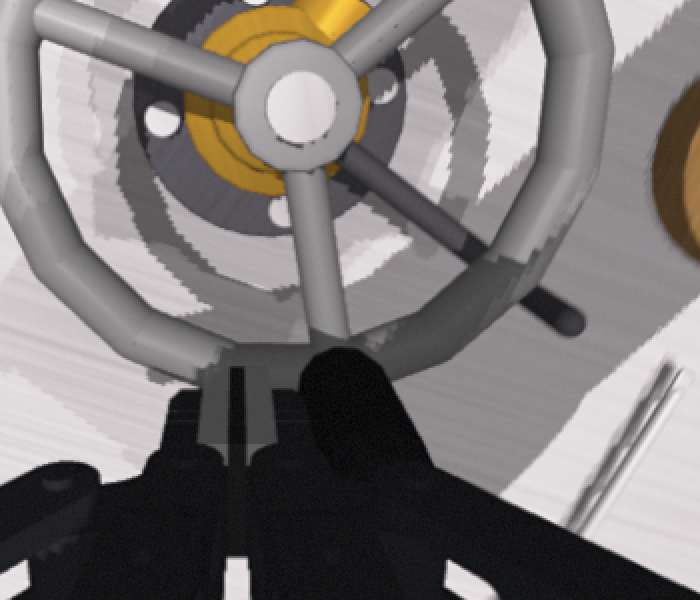

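```bash
cat >> h.py <<'E'
def bear(px_h,px_p,px_hub,zh=.115,zp=.108,n="wrist"):
    H=ray(n,px_hub,.128);b=[]
    for px,z in((px_h,zh),(px_p,zp)):
        X=ray(n,px,z)-H;b.append(np.degrees(np.arctan2(X[1],X[0])));print(np.hypot(X[0],X[1]).round(4),end=" ")
    print("hub",H.round(4),"bearings h,p",np.round(b,1),"diff",round(b[0]-b[1],1))
E
python3 - <<'E'
from h import *
bear((366.5,272.5),(486,261),(350.5,153.5))
E
```

```text
0.0557 0.0869 hub [ 0.4994 -0.1917  0.128 ] bearings h,p [30.  73.3] diff -43.3
```

```bash
python3 -m inch '[{"dp":[-0.01,0.14,0.03],"spin":-0.7,"gripper":0},{"dp":[-0.01,0.25,0.03],"spin":-1.5,"gripper":0},{"dp":[-0.01,0.36,0.03],"spin":-2.2,"gripper":0},{"dp":[-0.01,0.47,0.01],"spin":-3.0,"gripper":0},{"dp":[-0.01,0.58,-0.02],"spin":-3.7,"gripper":0}]'
python3 - <<'E'
from h import *
st();rows(turn([348,351,354,357,360,361],z=.096))
p,d=arm.capture("wrist");save(p[100:400,200:550].repeat(2,0).repeat(2,1),"pics/w9.png")
E
```

```text
time_s: 13.32
ee_pos: [0.5534, -0.1554, 0.0957]
orientation: [-0.249, 0.666, 0.254, 0.656]
wrist_force: [2.8, -2.0, -2.7]
gripper_width: -0.004
t13.32 [ 0.5534 -0.1554  0.0957] yaw131.7 q7 2.57 F [ 2.8 -2.  -2.7] g-0.00 tilt [-0.02  0.   -1.  ]
{"dp":[-0.00,0.10,0.01],"spin":-0.74,"gripper":0}
{"dp":[-0.00,0.16,0.01],"spin":-1.19,"gripper":0}
{"dp":[-0.00,0.23,0.00],"spin":-1.63,"gripper":0}
{"dp":[-0.00,0.29,-0.01],"spin":-2.08,"gripper":0}
{"dp":[-0.00,0.36,-0.02],"spin":-2.53,"gripper":0}
{"dp":[-0.00,0.38,-0.02],"spin":-2.68,"gripper":0}
```

View pics/w9.png

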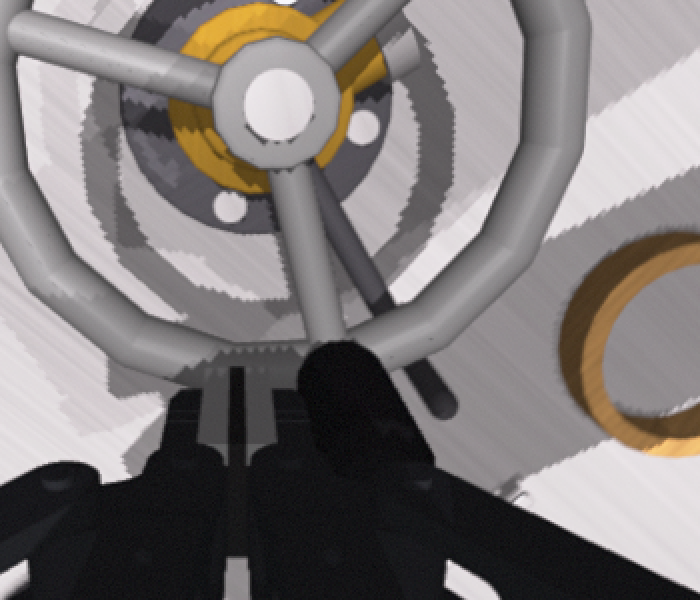

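```bash
python3 - <<'E'
from h import *
bear((364,272.5),(420.5,304),(339.5,152))
E
python3 -m inch '[{"dp":[0,0.08,0.01],"spin":-0.6,"gripper":0},{"dp":[0,0.14,0.01],"spin":-1.0,"gripper":0},{"dp":[0,0.2,0],"spin":-1.4,"gripper":0},{"dp":[0,0.25,-0.01],"spin":-1.8,"gripper":0},{"dp":[0,0.27,-0.01],"spin":-2.0,"gripper":0}]'
python3 - <<'E'
from h import *
st();rows(turn([358,359,360,361,362],z=.096))
p,d=arm.capture("wrist");save(p[100:400,200:550].repeat(2,0).repeat(2,1),"pics/w10.png")
E
```

```text
0.0571 0.0871 hub [ 0.4989 -0.1922  0.128 ] bearings h,p [55.4 72.1] diff -16.7
time_s: 14.0
ee_pos: [0.5435, -0.1448, 0.0959]
orientation: [-0.318, 0.635, 0.324, 0.625]
wrist_force: [3.3, -1.9, -3.1]
gripper_width: -0.0
t14.00 [ 0.5435 -0.1448  0.0959] yaw144.0 q7 2.76 F [ 3.3 -1.9 -3.1] g-0.00 tilt [-0.02  0.   -1.  ]
{"dp":[-0.00,0.02,0.00],"spin":-0.18,"gripper":0}
{"dp":[-0.00,0.05,0.00],"spin":-0.33,"gripper":0}
{"dp":[-0.00,0.07,0.00],"spin":-0.48,"gripper":0}
{"dp":[-0.00,0.09,0.00],"spin":-0.62,"gripper":0}
{"dp":[-0.00,0.11,0.00],"spin":-0.77,"gripper":0}
```

View pics/w10.png

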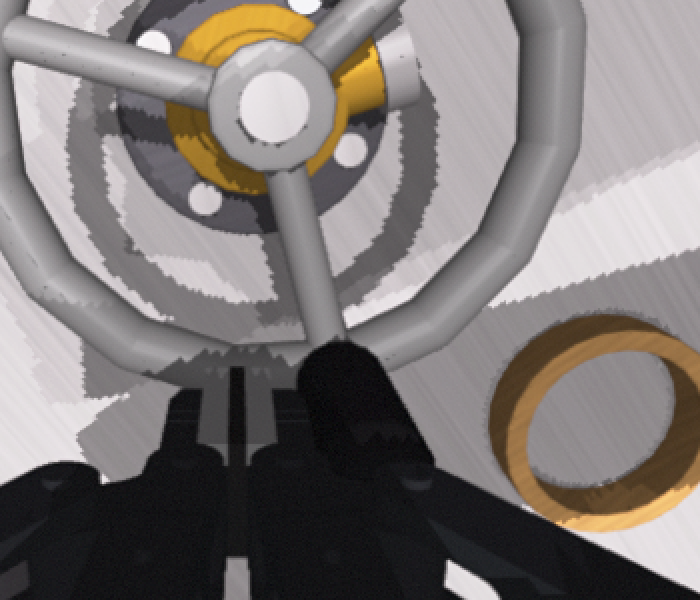

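```bash
python3 - <<'E'
from h import *
bear((363.5,272.5),(363.5,272.5),(336.5,153))
# spoke direction: two spoke points on axis (top of spoke ~.115) 
a=ray("wrist",(290/2+200,190/2+100),.114);b=ray("wrist",(325/2+200,335/2+100),.114);print(np.degrees(np.arctan2(*(b-a)[1::-1])))
E
```

```text
0.0571 0.0598 hub [ 0.4993 -0.1931  0.128 ] bearings h,p [68.6 68.9] diff -0.4
68.6343070001089
```

```bash
python3 -m inch '[{"dp":[0,0.03,0],"spin":-0.2,"gripper":0},{"dp":[0,0.05,0],"spin":-0.3,"gripper":0},{"dp":[0,0.06,0],"spin":-0.4,"gripper":0}]'
python3 - <<'E'
from h import *
st()
p,d=arm.capture("wrist");save(p[100:400,200:550].repeat(2,0).repeat(2,1),"pics/w11.png")
E
python3 -m inch '[{"dp":[0,-0.2,0],"spin":0,"gripper":0},{"dp":[0,-0.5,0],"spin":0,"gripper":0},{"dp":[0,-0.8,0],"spin":0,"gripper":0},{"dp":[0,-0.8,0],"spin":0,"gripper":0}]'
python3 - <<'E'
from h import *
st()
p,d=arm.capture("wrist");save(p[100:400,200:550].repeat(2,0).repeat(2,1),"pics/w12.png")
E
```

```text
time_s: 14.42
ee_pos: [0.541, -0.1429, 0.096]
orientation: [-0.331, 0.627, 0.338, 0.618]
wrist_force: [2.9, -1.7, -2.5]
gripper_width: 0.0
t14.43 [ 0.541  -0.1429  0.096 ] yaw146.5 q7 2.80 F [ 2.9 -1.7 -2.5] g0.00 tilt [-0.02  0.   -1.  ]
time_s: 14.98
ee_pos: [0.5747, -0.1657, 0.095]
orientation: [-0.331, 0.628, 0.338, 0.618]
wrist_force: [-0.4, -0.3, 0.1]
gripper_width: 0.003
t14.97 [ 0.5747 -0.1657  0.095 ] yaw146.5 q7 2.83 F [-0.4 -0.3  0.1] g0.00 tilt [-0.02  0.   -1.  ]
```

View pics/w12.png

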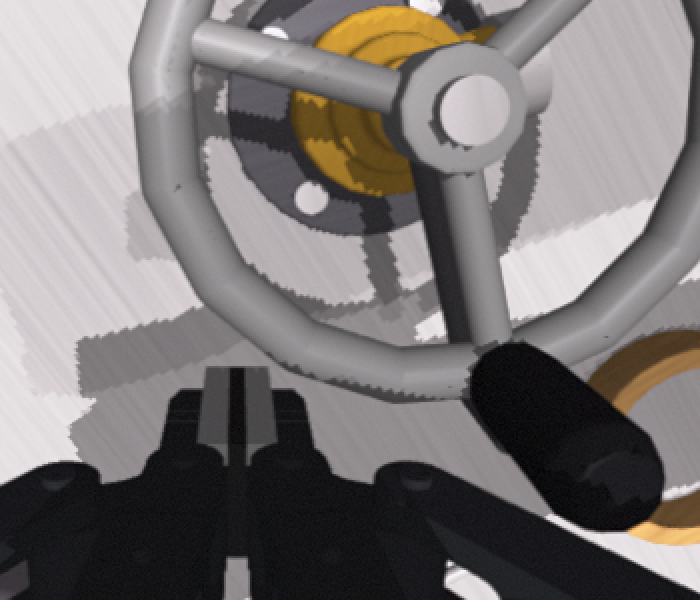

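View pics/w11.png

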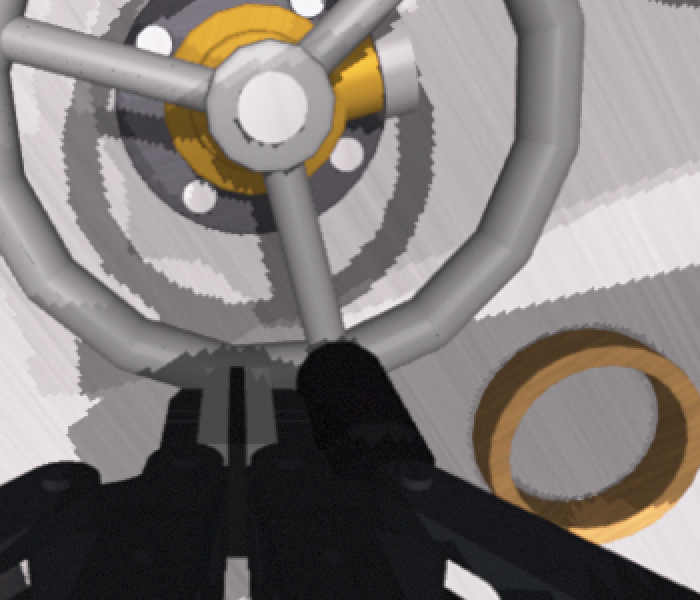

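```bash
python3 -m inch '[{"dp":[-0.8,-0.2,0],"spin":0.5,"gripper":0},{"dp":[-1.6,-0.2,0],"spin":1.5,"gripper":0},{"dp":[-2.4,-0.2,0],"spin":3,"gripper":0},{"dp":[-2.4,-0.2,0],"spin":4.5,"gripper":0},{"dp":[-2.4,-0.2,0],"spin":6,"gripper":0}]'
python3 - <<'E'
from h import *
st()
p,d=arm.capture("wrist");save(p,"pics/w13.png");np.save("w13.npy",d)
for X in((*HUB,.128),(.5195,-.129,.168),(.526,-.107,.11)):print(proj("wrist",X))
E
```

```text
time_s: 15.65
ee_pos: [0.5844, -0.1705, 0.2155]
orientation: [-0.122, 0.702, 0.126, 0.691]
wrist_force: [0.2, -0.5, -0.2]
gripper_width: -0.004
t15.65 [ 0.5844 -0.1705  0.2155] yaw110.2 q7 2.23 F [ 0.2 -0.5 -0.2] g-0.00 tilt [-0.02  0.   -1.  ]
[330.35873238 121.42785273]
[415.11019883 180.74842472]
[417.31568622 191.54335737]
```

View pics/w13.png

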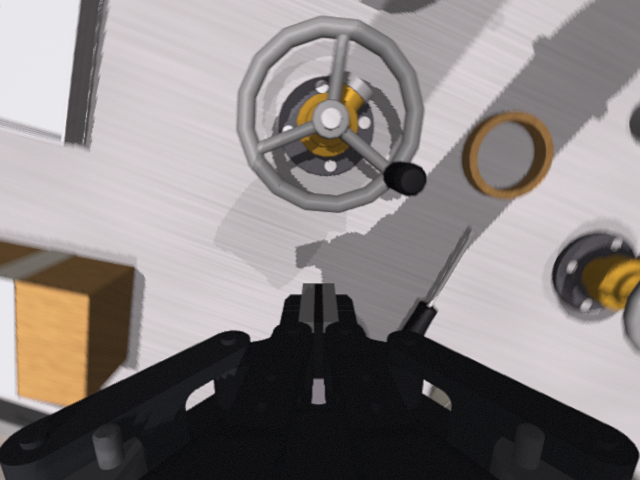

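```bash
python3 -m inch '[{"dp":[0,-0.3,0.5],"spin":0,"gripper":0},{"dp":[0,-0.5,1.0],"spin":0,"gripper":0},{"dp":[0,-0.5,1.5],"spin":0,"gripper":0},{"dp":[0,-0.5,1.5],"spin":0,"gripper":0}]'
python3 - <<'E'
from h import *
st()
p,d=arm.capture("wrist")
a=p[40:280,200:460];save(cv2.resize(a,None,fx=2.5,fy=2.5,interpolation=cv2.INTER_CUBIC),"pics/w14.png");cv2.imwrite("w14raw.png",p)
for X in((*HUB,.128),(.5195,-.129,.168),(.526,-.107,.11)):print((proj("wrist",X)-[200,40])*2.5)
E
```

```text
time_s: 16.2
ee_pos: [0.664, -0.1666, 0.2124]
orientation: [-0.12, 0.703, 0.126, 0.69]
wrist_force: [0.3, -0.3, -0.8]
gripper_width: -0.0
t16.20 [ 0.664  -0.1666  0.2124] yaw110.0 q7 2.20 F [ 0.3 -0.3 -0.8] g-0.00 tilt [-0.02  0.   -1.  ]
[421.0171883  -91.66362234]
[664.81533872  27.8194931 ]
[642.22886573 129.55634563]
```

View pics/w14.png

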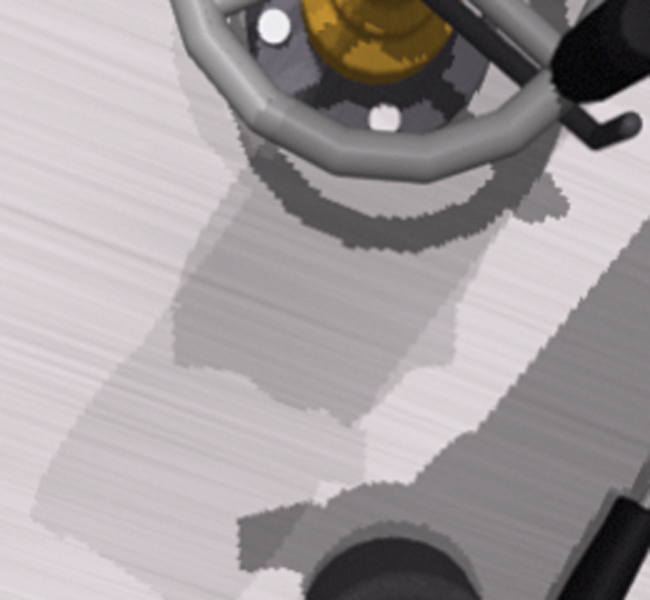

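```bash
python3 - <<'E'
from h import *
p=cv2.imread("w14raw.png");save(cv2.resize(p[0:130,270:490],None,fx=3.6,fy=3.6,interpolation=cv2.INTER_CUBIC),"pics/w15.png")
E
```

```text
(no output)
```

View pics/w15.png

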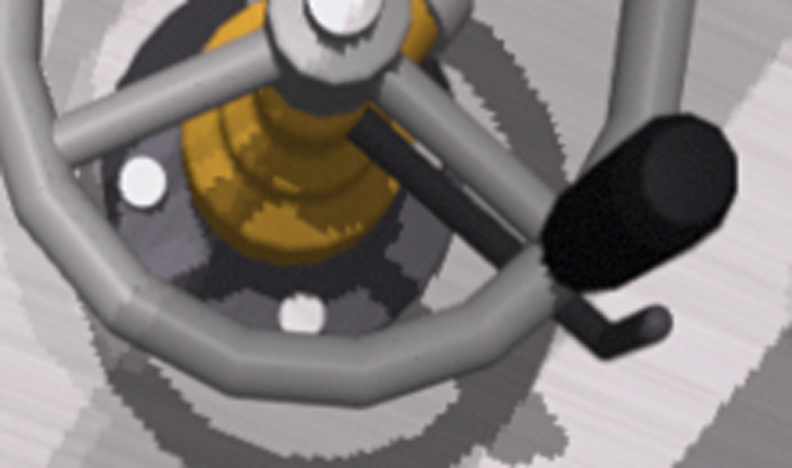

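```bash
python3 - <<'E'
from h import *
o=lambda x,y:(270+x/3.6,y/3.6)
bear(o(690,168),o(656,320),o(345,5),.168,.11)
bear(o(690,168),o(656,320),o(345,5),.168,.109)
# spoke direction & pointer arm direction (both radial lines)
for z,a,b in((.114,(400,78),(545,215)),(.085,(370,118),(590,335))):
    A=ray("wrist",o(*a),z);B=ray("wrist",o(*b),z);print(A.round(3),B.round(3),np.degrees(np.arctan2(*(B-A)[1::-1])))
# project predicted spoke circle for candidate bearings
H=ray("wrist",o(345,5),.128)
for b in(68,70,72,74,76):
    c=np.array([np.cos(np.radians(b)),np.sin(np.radians(b))]);f=lambda r,z:((proj("wrist",(*(H[:2]+r*c),z))-[270,0])*3.6).round()
    print(b,"htop",f(.065,.168),"hfoot",f(.065,.118),"ptr",f(.088,.11))
E
```

```text
0.0632 0.0855 hub [ 0.5005 -0.193   0.128 ] bearings h,p [73.7 73.1] diff 0.6
0.0632 0.0857 hub [ 0.5005 -0.193   0.128 ] bearings h,p [73.7 73.3] diff 0.4
[ 0.503 -0.178  0.114] [ 0.516 -0.142  0.114] 70.59129943446258
[ 0.503 -0.18   0.085] [ 0.527 -0.117  0.085] 69.17334278259226
68 htop [671. 209.] hfoot [574. 271.] ptr [639. 358.]
70 htop [681. 197.] hfoot [582. 261.] ptr [649. 347.]
72 htop [690. 186.] hfoot [590. 252.] ptr [659. 335.]
74 htop [700. 174.] hfoot [597. 242.] ptr [669. 322.]
76 htop [709. 161.] hfoot [605. 232.] ptr [679. 309.]
```

The handle reads 73.7° against 73.2° for the pointer, so they are in line within about 1°. I move well clear and compare with the starting picture.

```bash
python3 -m inch '[{"dp":[-0.4,0.7,0.5],"spin":0,"gripper":0},{"dp":[-0.6,1.6,0.5],"spin":0,"gripper":0},{"dp":[-0.6,2.6,0.5],"spin":0,"gripper":0},{"dp":[-0.6,3.6,0.5],"spin":0,"gripper":0},{"dp":[-0.6,4.6,0.5],"spin":0,"gripper":0}]'
python3 -m inch '[{"dp":[0,0.8,0],"spin":0,"gripper":0},{"dp":[0,1.6,0],"spin":0,"gripper":0},{"dp":[0,2.4,0],"spin":0,"gripper":0},{"dp":[0,3.0,0],"spin":0,"gripper":0},{"dp":[0,3.0,0],"spin":0,"gripper":0}]'
python3 - <<'E'
from h import *
st()
out=[]
for n,(x,y) in(("top",(330,190)),("scene",(230,160))):
    p,d=arm.capture(n);a=cv2.cvtColor(p,cv2.COLOR_RGB2BGR);save(p,f"pics/{n}9.png")
    b=cv2.imread(f"pics/{n}0.png")
    out.append(np.hstack([cv2.resize(i[y:y+80,x:x+100],None,fx=4,fy=3.7,interpolation=cv2.INTER_CUBIC) for i in(b,a)]))
    g0,g1=[cv2.cvtColor(i[y:y+80,x:x+100],cv2.COLOR_BGR2GRAY) for i in(b,a)]
    pts=np.argwhere(g0<45);pt1=np.argwhere(g1<45);print(n,len(pts),pts.mean(0)[::-1]+[x,y],len(pt1),pt1.mean(0)[::-1]+[x,y])
    X=cv2.absdiff(a,b).max(2);cv2.imwrite(f"pics/diff_{n}.png",X)
cv2.imwrite("pics/cmp.png",np.vstack(out))
E
```

```text
time_s: 16.88
ee_pos: [0.6072, 0.0575, 0.2453]
orientation: [-0.12, 0.702, 0.125, 0.69]
wrist_force: [0.2, 1.0, -0.1]
gripper_width: 0.0
time_s: 17.5
ee_pos: [0.5541, 0.201, 0.2472]
orientation: [-0.122, 0.702, 0.128, 0.69]
wrist_force: [-0.1, -1.3, -0.6]
gripper_width: 0.002
t17.50 [0.5541 0.201  0.2472] yaw110.3 q7 1.56 F [-0.1 -1.3 -0.6] g0.00 tilt [-0.02  0.01 -1.  ]
top 160 [367.93125 233.16875] 175 [369.40571429 233.93142857]
scene 683 [290.20204978 206.7920937 ] 600 [290.805      206.15333333]
```

View pics/cmp.png

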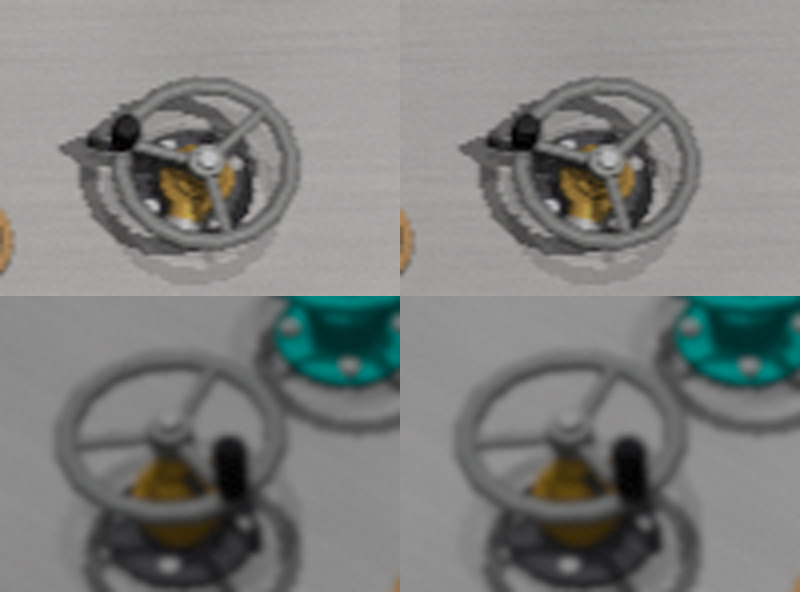

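View pics/diff_top.png

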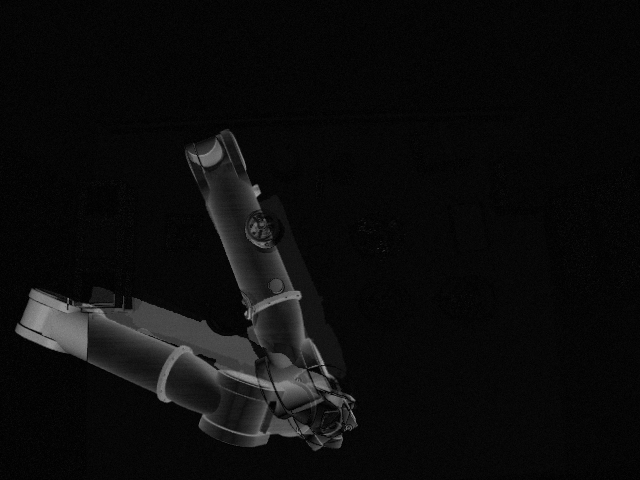

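View pics/scene9.png

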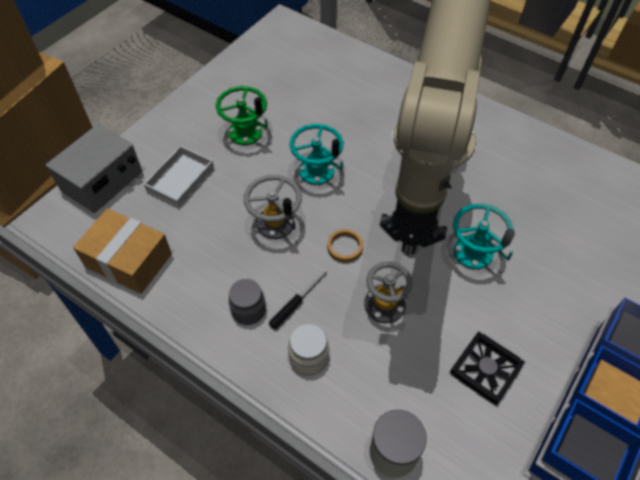

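```bash
python3 - <<'E'
from h import *
for n,pts in(("top",[(361,225),(397,214),(386,249),(398,222),(381,231)]),("scene",[(288,205),(251,197),(284,182),(272,199)])):
  a,b=[cv2.imread(f"pics/{n}{k}.png",0).astype(np.float32) for k in(0,9)]
  for x,y in pts:
    s=7;A=a[y-s:y+s,x-s:x+s].copy();B=b[y-s:y+s,x-s:x+s].copy()
    M=np.eye(2,3,dtype=np.float32)
    try: c,M=cv2.findTransformECC(A,B,M,cv2.MOTION_TRANSLATION);print(n,(x,y),M[:,2].round(2),round(c,3))
    except Exception as e: print(n,(x,y),"fail")
  for k in(-5,-2,2,5):
    c=lambda b:np.array([.501+.065*np.cos(np.radians(b)),-.191+.065*np.sin(np.radians(b)),.15]);print(k,(proj(n,c(73.2+k))-proj(n,c(73.2))).round(2))
E
```

```text
top (361, 225) [ 0.05 -0.02] 0.996
top (397, 214) [ 0.   -0.03] 0.995
top (386, 249) [-0.06 -0.05] 0.995
top (398, 222) [-0.08  0.22] 0.9
top (381, 231) [ 0.01 -0.  ] 0.998
-5 [ 0.54 -1.8 ]
-2 [ 0.2  -0.73]
2 [-0.17  0.73]
5 [-0.38  1.85]
scene (288, 205) [-0.2   0.31] 0.985
scene (251, 197) [ 0.36 -0.4 ] 0.601
scene (284, 182) [0.3  0.17] 0.761
scene (272, 199) [-0.    0.03] 1.0
-5 [-2.01  1.11]
-2 [-0.79  0.46]
2 [ 0.77 -0.48]
5 [ 1.88 -1.24]
```

```bash
python3 - <<'E'
from h import *
st();arm.finish_job()
E
```

```text
t17.60 [0.5558 0.1973 0.2472] yaw110.0 q7 1.56 F [ 0.2 -0.1 -0.4] g-0.00 tilt [-0.02  0.   -1.  ]
the job is handed in; nothing more can be done
```

The larger grey wheel has been turned one full turn anticlockwise and the handle is back in line with the pointer, to within about 1°. I pushed the handle only with the shut fingertips and never gripped it. The arm then moved clear, and I handed the job in at 17.6 s.

**Alignment:**
- The close wrist view put the handle at 73.7° and the pointer at 73.2°.
- Matching the handle against the starting pictures gave about 0° from the top camera and about −0.7° from the scene camera.
- The three checks differ slightly, all within about 1°. A rougher reading of the spoke and pointer-arm lines gave 1.4° between them.

**Rest of the bench:** Comparing the top pictures from before and after shows nothing else moved. In the last top picture the arm hid the small wheel and the weight. The scene view shows the small wheel apparently unmoved, but the arm hid the weight there too, so I did not check it. The wrist force readings after each move stayed around 6 N or below.

**One mismatch:** The real fingertips ended about 38 mm behind the reported TCP, so my first approach passed just above the handle without touching it. I measured this with the wrist camera's depth, corrected the height and carried on.

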